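Vent the air tank through its lock-nut valve

ROBOT

A 6-joint arm with a two-finger parallel gripper is mounted at the origin on a cart in front of the work surface, level with it; the furniture and walls round the work are solid. World frame = base frame: x ahead of the robot, y to its left, z up, the work surface at z = 0. Lengths are in m, angles in rad, forces in N, time in s.
With the tool pointing down it reaches from about 0.225 to 0.875 m from the base axis. Payload 3.4 kg.
Tool frame: the origin (TCP) lies between the finger pads; the fingertips stand 22 mm ahead of it and the grasp point (between the pads) lies 3 mm ahead of it; z points along the fingers, y is the direction in which the jaws open and shut (so a half turn about z gives the same grasp; the last joint's range is limited). The gripper opens to 85 mm and grips with 20 to 120 N. Pads are 22 mm wide; open, the fingers measure 114 mm over their backs; the gripper's body (76 mm by 85 mm) begins 54 mm behind the grasp point. The pads swing forward as they close: fully open they stand 13 mm farther back than shut.
Start: joints at [-1.351, 0.276, 1.505, -0, 1.361, -0.121], TCP at [0.192, -0.542, 0.253] pointing down, gripper open.
Joint ranges: [-2.89, 2.89], [-0.75, 2.08], [0.22, 2.7], [-1.18, 4.32], [0.11, 2.71], [-2.7, 2.7]. Speed limits (rad/s): [2.57, 2.57, 3.14, 3.14, 3.14, 3.14].

INTERFACE

Orientations are given as a 3x3 rotation matrix whose columns are the frame's x, y, z axes.
In Python, from bench import readout, optics, finish_job gives the robot as it stands.
- The arm moves only by the tool carry_out, never from a script. Its argument "deltas" is a list of rows, each a list of 2 entries, a list of its own where there are three numbers: the shift along the tool's x, y, z in m, then the turn, a rotation vector about the tool's x, y, z in rad. A call has 1 to 8 rows; each row shifts and turns the pose as measured when the row begins, along the tool's axes as they then stand; what a row does not reach is not made up. A row lasts 1/8 s, in which the tool goes at most 62.5 mm and 10.7 degrees, less where a joint would pass 70% of its speed; a pose out of reach is approached as far as the arm can. A call is refused whole if a number of a shift passes 0.0625 or a number of a turn 0.188, either way. A call with a gripper value outside its range is refused whole. "fingers" is the finger opening in m, from 0 to 0.0854, set as the call begins (left out, the last holds). The fingers move at their own pace and stop on an object; "force" is the grip in N (left out, the last holds). Time passes only in rows, so rows that do not move let the fingers close. It gives the time, the measured TCP pose, the force and the opening at its end, in the units of the state.
- readout.get_obs(): the state, without advancing time (a new reading comes with each control period).
- optics.snapshot(name): name is "scene" or "top"; returns (picture, depth): 400x640x3 uint8, red, green, blue; 400x640 float32, m along the optical axis (not along the pixel's ray), 0 where there is no reading.
- optics.camera_model(name): a dict with "fov_y" (degrees; the focal length in pixels is half the picture's height over the tangent of half this angle, whatever the lens; pixels are square), "cx", "cy" (the principal point, pixels), "distortion" ([k1, k2, p1, p2, k3] as OpenCV has them; the pictures are not rectified), "cam_to_world" (4x4, takes a point from camera to world coordinates). Camera axes: x right, y down, z forward; pixel columns grow to the right and rows downward; lengths in m; the calibration is good to about 2 mm. A picture is of the moment at which its call begins. camera_model takes no time and is no camera call.
- finish_job(): hands the job in, once; it reports no verdict.
The state is a dict: "time_s": time; "qpos": joint angles; "qvel": joint speeds; "joint_torque": joint torques, N m; "ee_pos": TCP position; "orientation": TCP orientation; "force": force on the tool from outside, world axes, zero at the start; "torque": the same for the moment, N m; "width": finger opening in m.
Only numpy, scipy, OpenCV 4.12 (cv2) and the standard library are available. Lean on these libraries where they do the work, as an engineer would, in place of code of your own. Each camera call takes 0.05 s, during which the arm holds its last target.

TASK

Let the leftover air out of the small blue air tank: unscrew the tiny knurled brass lock nut on its top valve all the way up, then press the freed steel tip fully in with the fingers, hold it in for a good second and let it spring back. Press gently, never with more than 20 newtons on the tip, do not bend the rubber-mounted valve stem over, and leave the nut up and the other things on the worktop where they are.

Things in the scene. Friction and masses are not known exactly. Their poses are not given: they have to be found in the camera images.
- air_tank: blue upright steel air tank, 104 mm across, domed top, bolted to the worktop by a dark foot 120 mm across. Origin at the centre of its underside, z up; a round gauge sticks out to 75 mm on its -x side at 25 to 67 mm height, a hose port to 76 mm on its +y side at 32 to 48 mm height. The dome ends at 98 mm, a steel boss 28 mm across on it at 104 mm; the valve stands on the boss, upright on the tank's axis.
- valve_stem: brass valve stem 9 mm across in a black rubber grommet (21 mm across, up to 8 mm over the boss). Origin at its foot, 104 mm over the tank's underside; z points up along the stem, whose end is 30 mm above the origin. The grommet lets it lean about 1 degree for 4 N sideways at the nut, and it springs back; it counts as bent over at 0.15 rad.
- nut_center (a point): centre of the knurled brass lock nut, on the valve axis. The nut is 14 mm across and 10 mm high (its top 5 mm above this point, its underside 5 mm below), with a red mark on top. It sits on the pin's thread just above the stem; screwed down, this point is 139 mm over the tank's underside.
- lock_nut (a joint): turn of the nut on the pin, rad: 0 is down tight, it grows as the nut is unscrewed (counter-clockwise from above) to its stop at 3.6; 3.2 or more counts as all the way up. It rises 1.6 mm per rad along the pin, so fingers holding it must rise with it or they push the pin down. Thread drag 0.04 N m. The pin can go down only as far as the nut is raised (1 mm of give). Starts at 0 to 0.4.
- valve_pin (a joint): how far the spring-loaded pin with its tip is pressed in, m: 0 is out, 0.005 is its hard stop; 0.0045 or more counts as fully in. The spring needs 3 N to begin and 7 N at the stop. It moves down along the stem with the nut on it.
- valve_tip: steel tip of the pin, a rod 6 mm across that stands up through the middle of the nut, to be pressed straight down. Origin on the valve axis 10 mm above the pin's foot (144 mm over the tank's underside when the pin is out), z up. How far the tip reaches above this origin is not known exactly: 9 to 15 mm, different each time. More than 20 N on it damages it.
- label_roll: bystander: white roll of labels, 66 mm across, 39 mm high; origin at its underside. Leave it alone.
- counter: bystander: small pale tally counter, 44 x 51 x 30 mm; origin at its underside. Leave it alone.
- funnel: bystander: pale funnel standing on its wide end, 68 mm across, 72 mm high; origin at its underside. Leave it alone.
- brush: bystander: flat brush with a wooden handle, 195 mm long, lying; origin at its underside. Leave it alone.

How it is judged:
On the way, in this order (a step that is already met when the one before it is completed fails the run):
1. the lock nut is unscrewed all the way up (3.2 rad or more) (value of joint lock_nut above 3.2 rad), for 0.2 s.
2. the fingers hold the freed tip fully in (4.5 mm or more) for a second (value of joint valve_pin above 0.0045 m and contact force between the fingers and valve_tip above 2 N and value of joint lock_nut above 3.1 rad), for 0.9 s.
At the end, for the whole second after the job is handed in: The lock nut is still up (3.1 rad or more), the pin has sprung back out (less than 1 mm in), the stem stands upright within 0.05 rad, and the bystanders are at rest within 20 mm of where they were (value of joint lock_nut above 3.1 rad and value of joint valve_pin below 0.001 m and angle between valve_stem's own z axis and vertical below 0.05 rad and linear speed of each of label_roll, counter, funnel, brush below 0.02 m/s); the robot touches nothing.
It fails at once if more than 20 N on the valve tip (contact force between anything else and valve_tip above 20 N).
It fails at once if the valve stem is bent over (0.15 rad or more) (angle between valve_stem's own z axis and vertical above 0.15 rad).
It fails at once if a bystander is moved by more than 20 mm (distance of any of label_roll, counter, funnel, brush from where it was at the start of the episode above 0.02 m).
It also fails if it takes over 64 s, if anything falls off the work surface, if the arm or the gripper's body presses on something with over 40 N, if the wrist force passes 120 N, or if a joint passes its speed limit or range.

## Working session

There is one attempt and no reset: what is moved stays moved. The work goes in short steps, Python scripts to look and compute and a tool call to move; the robot and the scene stay as the last step left them, time stands still between calls to the robot, and variables do not carry over. Pictures are saved under pics/ and viewed, and the job is handed in when it is done.

Besides the shell and the picture viewer there is one more tool, called after "Emit:" as a command line: name --argument value ..., lists and objects as JSON in quotes. carry_out: Moves the arm, as the interface text tells. Its arguments: {"type":"object","properties":{"deltas":{"type":"array","items":{"type":"array"}},"fingers":{"type":"number"},"force":{"type":"number"}},"required":["deltas"]}

```bash
mkdir -p pics; cat > h.py <<'E'
import numpy as np, cv2
from bench import readout, optics, finish_job
def snap(n,f):
    p,d=optics.snapshot(n); cv2.imwrite('pics/'+f+'.png',p[:,:,::-1]); np.savez('pics/'+f+'.npz',p=p,d=d); return p,d
def K(n):
    c=optics.camera_model(n); f=200/np.tan(np.radians(c['fov_y'])/2)
    return np.array([[f,0,c['cx']],[0,f,c['cy']],[0,0,1]]),np.array(c['distortion'],float),np.array(c['cam_to_world'])
def ray(n,uv):
    k,di,T=K(n); q=cv2.undistortPoints(np.array(uv,float).reshape(-1,1,2),k,di).reshape(-1,2)
    r=np.c_[q,np.ones(len(q))]@T[:3,:3].T; return T[:3,3],r
def onplane(n,uv,z):
    o,r=ray(n,uv); return o+r*((z-o[2])/r[:,2])[:,None]
def pts(n,uv,d):
    o,r=ray(n,uv); uv=np.array(uv,int).reshape(-1,2); return o+r*d[uv[:,1],uv[:,0]][:,None]
def proj(n,P):
    k,di,T=K(n); M=np.linalg.inv(T); return cv2.projectPoints(np.array(P,float).reshape(-1,3),cv2.Rodrigues(M[:3,:3])[0],M[:3,3],k,di)[0].reshape(-1,2)
E
python3 - <<'E'
from h import *
for n in('scene','top'):
    snap(n,n+'0'); k,di,T=K(n); print(k,di,T.round(3))
print(readout.get_obs())
E
```

```text
[[462.75579561   0.         316.69518542]
 [  0.         462.75579561 204.84384413]
 [  0.           0.           1.        ]] [0.00964717 0.         0.         0.         0.        ] [[ 0.484 -0.374  0.791 -0.3  ]
 [-0.875 -0.23   0.426 -0.395]
 [ 0.023 -0.898 -0.438  0.553]
 [ 0.     0.     0.     1.   ]]
[[479.78735357   0.         318.42470604]
 [  0.         479.78735357 207.23451701]
 [  0.           0.           1.        ]] [0.04790829 0.         0.         0.         0.        ] [[-4.000e-03 -9.790e-01  2.060e-01  2.740e-01]
 [-1.000e+00  4.000e-03 -0.000e+00  3.100e-02]
 [-1.000e-03 -2.060e-01 -9.790e-01  1.164e+00]
 [ 0.000e+00  0.000e+00  0.000e+00  1.000e+00]]
{'time_s': 0.1, 'qpos': array([-1.35101184e+00,  2.76547930e-01,  1.50600403e+00, -3.21367438e-05,
        1.36071788e+00, -1.21003028e-01]), 'qvel': array([ 0.00125428, -0.0002567 , -0.00262956,  0.00120651,  0.0001347 ,
        0.00033887]), 'joint_torque': array([ 1.24930357e-03, -4.17702019e+01, -2.46404618e+01, -1.00312868e-04,
        5.82249384e-03, -6.38030599e-06]), 'ee_pos': array([ 0.19206865, -0.54150756,  0.25251796]), 'orientation': array([[ 9.42489533e-01,  3.34235429e-01, -3.96333218e-04],
       [ 3.34235620e-01, -9.42488140e-01,  1.62998877e-03],
       [ 1.71260640e-04, -1.66871604e-03, -9.99998593e-01]]), 'force': array([-0.3162861 , -0.30798793, -0.07112744]), 'torque': array([-0.0118201 , -0.00204789, -0.05470434]), 'width': 0.08527484204794951}
```

View pics/scene0.png

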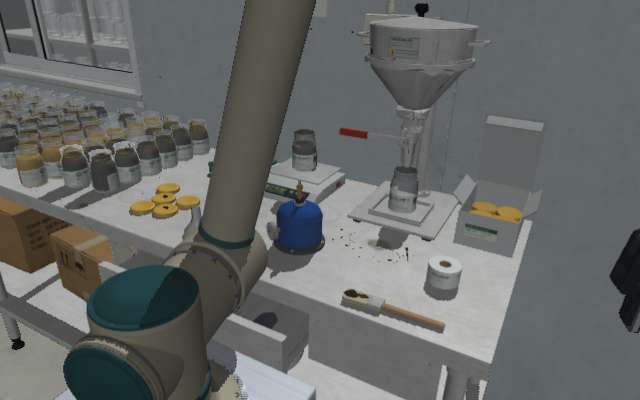

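View pics/top0.png

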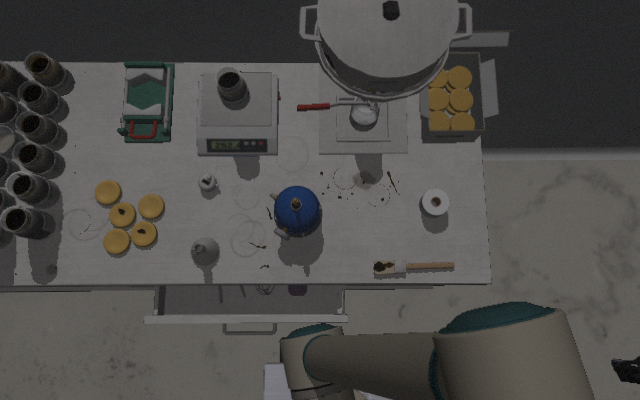

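The tank is at about (300,222) in the scene view and (297,210) in the top view, with the valve at (300,190) and (296,203). I'll enlarge both.

```bash
python3 - <<'E'
from h import *
a=np.load('pics/scene0.npz');b=np.load('pics/top0.npz')
A=cv2.resize(a['p'][170:270,250:350],None,fx=4,fy=4,interpolation=0)
B=cv2.resize(b['p'][165:265,245:345],None,fx=4,fy=4,interpolation=0)
cv2.imwrite('pics/z0.png',np.hstack([A,B])[:,:,::-1])
for n,s in(('scene',a),('top',b)):
    h=cv2.cvtColor(s['p'],cv2.COLOR_RGB2HSV)
    m=cv2.inRange(h,(15,90,60),(35,255,255))
    (y0,y1,x0,x1)=(170,205,285,315) if n=='scene' else (190,220,285,310)
    ys,xs=np.nonzero(m[y0:y1,x0:x1]); 
    for y in range(y0,y1):
        xx=xs[ys+y0==y]+x0
        if len(xx): print(n,y,xx.min(),xx.max(),pts(n,[[int(xx.mean()),y]],s['d'])[0].round(4))
# tank blue from top
h=cv2.cvtColor(b['p'],cv2.COLOR_RGB2HSV); m=cv2.inRange(h,(100,120,30),(130,255,255)); m[:, :250]=0;m[:,345:]=0
ys,xs=np.nonzero(m); ok=(ys>170)&(ys<250); P=pts('top',np.c_[xs,ys][ok],b['d']); print('blue',P.min(0),P.max(0),P.mean(0))
# dome apex/fit sphere
E
```

```text
scene 185 297 302 [0.4984 0.0802 0.1475]
scene 186 297 302 [0.4988 0.0804 0.145 ]
scene 187 297 302 [0.5009 0.0816 0.1415]
scene 188 297 302 [0.4996 0.0809 0.1397]
scene 189 297 301 [0.4985 0.0802 0.1379]
scene 190 298 301 [0.5021 0.0823 0.1336]
scene 191 298 301 [0.5    0.081  0.1323]
scene 192 298 301 [0.5011 0.0817 0.1293]
scene 193 298 301 [0.4988 0.0803 0.1281]
scene 194 298 301 [0.5008 0.0815 0.1246]
scene 195 298 301 [0.4988 0.0802 0.1233]
scene 196 298 301 [0.5004 0.0812 0.12  ]
scene 197 298 301 [0.5001 0.081  0.1177]
scene 198 298 300 [0.4998 0.0808 0.1154]
top 199 292 297 [0.5049 0.0834 0.1529]
top 200 292 297 [0.5023 0.0833 0.1543]
top 201 292 298 [0.5012 0.0814 0.1495]
top 202 293 297 [0.5009 0.084  0.1409]
blue [0.27407753 0.02937525 0.01719727] [0.55499147 0.13206107 1.16380516] [0.49989816 0.08109882 0.0915544 ]
```

View pics/z0.png

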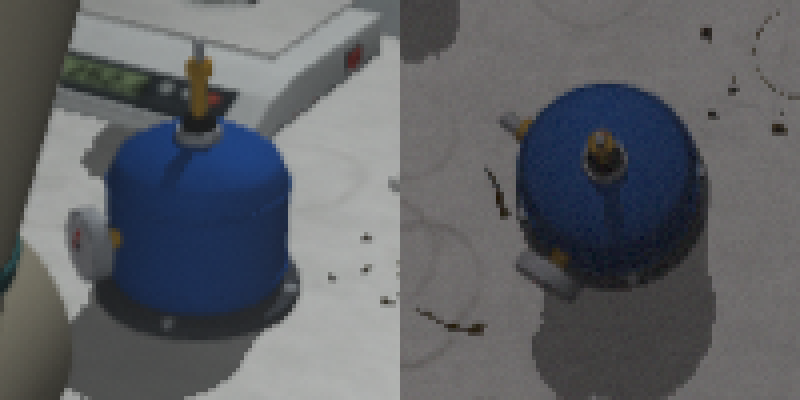

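```bash
python3 - <<'E'
from h import *
from scipy.optimize import least_squares
for n in('scene','top'):
    s=np.load(f'pics/{n}0.npz')
    h=cv2.cvtColor(s['p'],cv2.COLOR_RGB2HSV); m=cv2.inRange(h,(100,120,20),(130,255,255))
    ys,xs=np.nonzero(m); P=pts(n,np.c_[xs,ys],s['d']); ok=(np.hypot(P[:,0]-.5,P[:,1]-.08)<.08)&(P[:,2]>.02)&(P[:,2]<.11);P=P[ok]
    c=P[(P[:,2]<.07)]
    f=least_squares(lambda q:np.hypot(c[:,0]-q[0],c[:,1]-q[1])-.052,[.5,.08],loss='soft_l1',f_scale=.002);print(n,'cyl',len(c),f.x,np.sqrt(np.mean(f.fun**2)))
    t=P[P[:,2]>.075]; 
    f=least_squares(lambda q:np.linalg.norm(t-[q[0],q[1],q[2]],axis=1)-q[3],[.5,.08,.04,.055],loss='soft_l1',f_scale=.002);print('dome',len(t),f.x)
# two rays
o1,r1=ray('scene',[[299.6,187.0]]);o2,r2=ray('top',[[294.8,200.5]])
A=np.c_[r1[0],-r2[0]];x=np.linalg.lstsq(A,o2-o1,rcond=None)[0];print(o1+r1[0]*x[0],o2+r2[0]*x[1])
print('stem/boss planes:',onplane('scene',[[299.5,194]],.125),onplane('scene',[[299.6,187.3]],.14))
print(proj('scene',[[.505,.084,z] for z in(.104,.134,.139,.144,.149,.155,.16)]),proj('top',[[.505,.084,z] for z in(.104,.134,.144,.16)]))
s=np.load('pics/scene0.npz')
for y in range(176,192): print(y,s['p'][y,294:306].tolist()if 0 else '', [tuple(v) for v in s['p'][y,296:304]])
o=pts('top',np.stack(np.meshgrid(range(170,240),range(160,270)),-1).reshape(-1,2),np.load('pics/top0.npz')['d'])
print('gauge')
E
```

```text
scene cyl 833 [0.50471161 0.08351166] 0.0014154061783294228
dome 788 [0.50404198 0.0830942  0.0394062  0.06468483]
top cyl 36 [0.50392721 0.08210229] 0.0005278352273353931
dome 1207 [0.50375236 0.0820781  0.02678579 0.07279887]
[0.50451632 0.08225797 0.13997413] [0.50446539 0.08233735 0.13996667]
stem/boss planes: [[0.50067731 0.08010467 0.125     ]] [[0.50306252 0.08138977 0.14      ]]
[[298.93516937 201.44076025]
 [299.01813528 189.22613915]
 [299.03214708 187.15977766]
 [299.04621232 185.08451905]
 [299.06033133 183.00030329]
 [299.07734556 180.48733561]
 [299.09158399 178.38320009]] [[294.84633351 203.76261715]
 [294.17832171 200.86120003]
 [293.94728896 199.85782605]
 [293.56847451 198.21273133]]
176  [(np.uint8(151), np.uint8(153), np.uint8(151)), (np.uint8(152), np.uint8(153), np.uint8(152)), (np.uint8(152), np.uint8(153), np.uint8(152)), (np.uint8(151), np.uint8(153), np.uint8(151)), (np.uint8(151), np.uint8(154), np.uint8(152)), (np.uint8(152), np.uint8(154), np.uint8(151)), (np.uint8(152), np.uint8(153), np.uint8(152)), (np.uint8(151), np.uint8(152), np.uint8(152))]
177  [(
[... 4875 characters left out ...]
60), np.uint8(61)), (np.uint8(74), np.uint8(68), np.uint8(53)), (np.uint8(86), np.uint8(70), np.uint8(37)), (np.uint8(89), np.uint8(70), np.uint8(33)), (np.uint8(89), np.uint8(69), np.uint8(32)), (np.uint8(85), np.uint8(72), np.uint8(44)), (np.uint8(141), np.uint8(143), np.uint8(141)), (np.uint8(154), np.uint8(158), np.uint8(159))]
191  [(np.uint8(45), np.uint8(49), np.uint8(52)), (np.uint8(65), np.uint8(62), np.uint8(52)), (np.uint8(82), np.uint8(67), np.uint8(35)), (np.uint8(91), np.uint8(71), np.uint8(33)), (np.uint8(90), np.uint8(71), np.uint8(32)), (np.uint8(75), np.uint8(63), np.uint8(37)), (np.uint8(88), np.uint8(91), np.uint8(88)), (np.uint8(104), np.uint8(109), np.uint8(110))]
gauge
```

Both measurements put the valve axis at about (0.5045, 0.083), and the nut at z≈0.140 against the stated 0.139. I'll now move over above it.

Emit:
carry_out --deltas '[[[0.031,-0.03,0],[0,0,0.06]],[[0.033,-0.028,0],[0,0,0.06]],[[0.034,-0.026,0],[0,0,0.06]],[[0.036,-0.024,0],[0,0,0.06]],[[0.038,-0.022,0],[0,0,0.06]],[[0.039,-0.02,0],[0,0,0.06]],[[0.04,-0.018,0],[0,0,0.06]],[[0.04,-0.016,0],[0,0,0.06]]]' --fingers 0.05 --force 25

```text
time_s: 1.1
ee_pos: [0.4546, -0.3232, 0.2493]
orientation: [[0.987, -0.161, -0.004], [-0.161, -0.987, 0.006], [-0.005, -0.006, -1.0]]
force: [-0.0, -0.3, 0.0]
width: 0.0501
```

Emit:
carry_out --deltas '[[[-0.002,-0.051,0],[0,0,0]],[[-0.002,-0.051,0],[0,0,0]],[[-0.002,-0.051,0],[0,0,0]],[[-0.002,-0.051,0],[0,0,0]],[[-0.002,-0.051,0],[0,0,0]],[[-0.002,-0.051,0],[0,0,0]],[[-0.002,-0.051,0],[0,0,0]],[[-0.002,-0.04,0],[0,0,0]]]'

```text
time_s: 2.1
ee_pos: [0.5055, 0.0824, 0.2477]
orientation: [[0.987, -0.162, -0.007], [-0.162, -0.987, 0.008], [-0.008, -0.007, -1.0]]
force: [0.4, 0.4, 0.2]
width: 0.05
```

```bash
cat > rel.py <<'E'
from h import *
import sys
from scipy.spatial.transform import Rotation as Ro
def rel(x,y,z,yaw=None):
    o=readout.get_obs();R=o['orientation'];p=o['ee_pos']
    cy=np.arctan2(R[1,0],R[0,0])
    yaw=cy if yaw is None else yaw
    c,s=np.cos(yaw),np.sin(yaw);D=np.array([[c,s,0],[s,-c,0],[0,0,-1]])
    print('pos',p.round(4),'yaw',cy.round(3),'q',o['qpos'].round(3),'t',o['time_s'],'F',o['force'].round(2),'w',o['width'])
    print('shift',(R.T@(np.array([x,y,z])-p)).round(4),'turn',Ro.from_matrix(R.T@D).as_rotvec().round(4))
rel(*map(float,sys.argv[1:]))
E
python3 rel.py .5045 .083 .2
```

```text
pos [0.5055 0.0824 0.2477] yaw -0.163 q [0.02  0.188 1.64  0.009 1.321 1.752] t 2.1 F [0.42 0.43 0.21] w 0.050024332981202346
shift [-0.0007 -0.0001  0.0477] turn [-0.007   0.0084 -0.    ]
```

Emit:
carry_out --deltas '[[[-0.001,0,0.024],[-0.007,0.008,0]],[[0,0,0.024],[0,0,0]],[[0,0,0],[0,0,0]]]'

```text
time_s: 2.48
ee_pos: [0.5038, 0.0868, 0.198]
orientation: [[0.988, -0.156, -0.001], [-0.156, -0.988, 0.001], [-0.001, -0.001, -1.0]]
force: [-0.1, -0.1, 0.3]
width: 0.05
```

```bash
python3 rel.py .5045 .083 .145 -.163; python3 - <<'E'
from h import *
a,_=snap('scene','s1');b,_=snap('top','t1')
A=cv2.resize(a[120:220,250:350],None,fx=4,fy=4,interpolation=0)
B=cv2.resize(b[155:255,245:345],None,fx=4,fy=4,interpolation=0)
cv2.imwrite('pics/z1.png',np.hstack([A,B])[:,:,::-1])
E
```

```text
pos [0.5038 0.0868 0.198 ] yaw -0.157 q [3.400e-02 2.200e-01 1.727e+00 1.000e-03 1.196e+00 1.761e+00] t 2.475 F [-0.08 -0.06  0.32] w 0.05000521494859001
shift [0.0014 0.0036 0.053 ] turn [-0.0005  0.0012  0.0064]
```

View pics/z1.png

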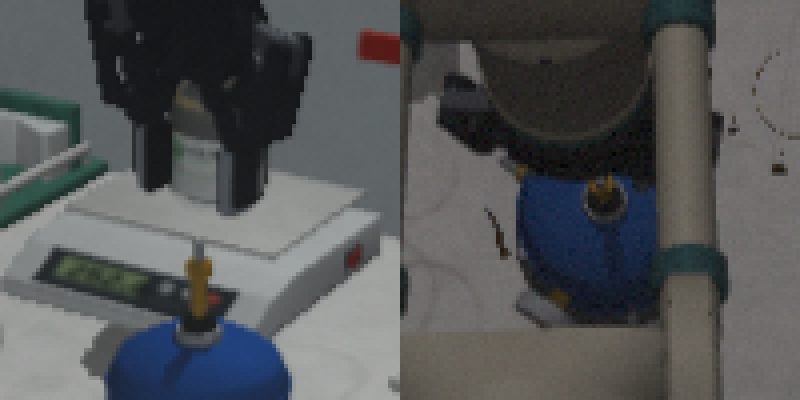

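The scene view shows the finger pair centred over the pin (crop columns 135–265, pin at 200), so I'm going down.

Emit:
carry_out --deltas '[[[0.001,0.004,0.02],[0,0,0.006]],[[0,0,0.02],[0,0,0]],[[0,0,0.012],[0,0,0]],[[0,0,0],[0,0,0]]]'

```text
time_s: 3.08
ee_pos: [0.51, 0.0813, 0.1515]
orientation: [[0.986, -0.165, 0.013], [-0.165, -0.986, 0.001], [0.013, -0.003, -1.0]]
force: [0.4, 0.3, 1.4]
width: 0.0497
```

```bash
python3 rel.py .5045 .083 .145 -.163
```

```text
pos [0.51   0.0813 0.1515] yaw -0.166 q [2.300e-02 2.630e-01 1.796e+00 1.000e-03 1.069e+00 1.759e+00] t 3.075 F [0.36 0.3  1.41] w 0.04965379139748049
shift [-0.0057 -0.0008  0.0064] turn [-0.0031 -0.0128 -0.0025]
```

Emit:
carry_out --deltas '[[[-0.003,0,0.003],[-0.003,-0.012,-0.002]],[[-0.001,0,0.003],[0,0,0]],[[0,0,0],[0,0,0]],[[0,0,0],[0,0,0]]]'

```text
time_s: 3.58
ee_pos: [0.5072, 0.082, 0.1472]
orientation: [[0.987, -0.163, 0.004], [-0.163, -0.987, -0.0], [0.004, -0.001, -1.0]]
force: [0.3, -0.3, -0.2]
width: 0.0502
```

```bash
python3 rel.py .5045 .083 .145 -.163
```

```text
pos [0.5072 0.082  0.1472] yaw -0.163 q [ 0.025  0.268  1.801 -0.     1.068  1.759] t 3.575 F [ 0.26 -0.3  -0.24] w 0.050205662276131824
shift [-0.0029 -0.0006  0.0021] turn [-0.0006 -0.0039 -0.0005]
```

Emit:
carry_out --deltas '[[[-0.003,-0.001,0.002],[-0.001,-0.004,0]],[[0,0,0],[0,0,0]],[[0,0,0],[0,0,0]]]'

```text
time_s: 3.95
ee_pos: [0.5043, 0.0837, 0.1452]
orientation: [[0.987, -0.163, -0.0], [-0.163, -0.987, -0.0], [-0.0, 0.0, -1.0]]
force: [0.7, -0.5, 0.0]
width: 0.05
```

```bash
python3 rel.py .5045 .083 .145 -.163; python3 - <<'E'
from h import *
a,_=snap('scene','s2')
A=cv2.resize(a[150:220,260:340],None,fx=8,fy=8,interpolation=0)
cv2.imwrite('pics/z2.png',A[:,:,::-1])
E
```

```text
pos [0.5043 0.0837 0.1452] yaw -0.163 q [ 0.028  0.268  1.807 -0.     1.067  1.763] t 3.95 F [ 0.68 -0.53  0.05] w 0.050042041548225356
shift [0.0003 0.0006 0.0002] turn [ 0.0004  0.0001 -0.0003]
```

View pics/z2.png

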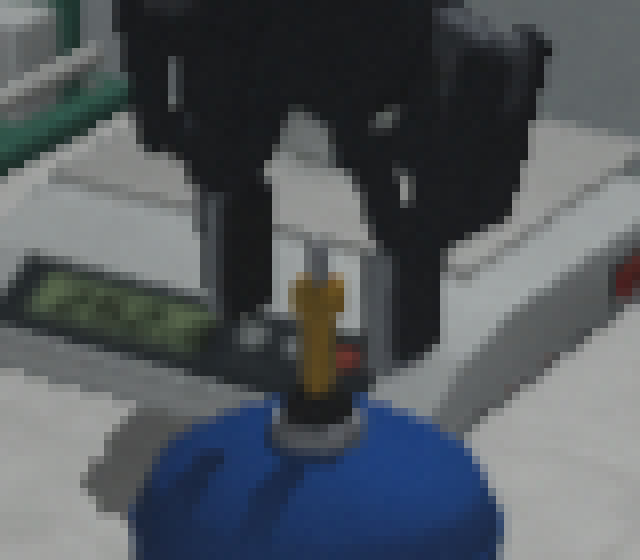

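The picture shows the pads on either side of the nut (nut at crop column 318, gap from 270 to 365), centred. Closing now.

Emit:
carry_out --deltas '[[[0,0,0],[0,0,0]],[[0,0,0],[0,0,0]],[[0,0,0],[0,0,0]],[[0,0,0],[0,0,0]],[[0,0,0],[0,0,0]],[[0,0,0],[0,0,0]]]' --fingers 0.005 --force 25

```text
time_s: 4.75
ee_pos: [0.5043, 0.0836, 0.1453]
orientation: [[0.987, -0.163, -0.0], [-0.163, -0.987, -0.0], [-0.0, 0.0, -1.0]]
force: [0.1, 0.7, -0.3]
width: 0.0128
```

```bash
python3 rel.py .5045 .083 .145 -.163
```

```text
pos [0.5043 0.0836 0.1453] yaw -0.163 q [ 0.028  0.268  1.806 -0.     1.067  1.763] t 4.75 F [ 0.09  0.69 -0.3 ] w 0.012767885188920232
shift [0.0003 0.0006 0.0003] turn [ 0.0003  0.0001 -0.0004]
```

Gripped at 12.8 mm with almost no side force. I'll start unscrewing, with a small rise as it turns.

Emit:
carry_out --deltas '[[[0,0,-0.0002],[0,0,-0.1]],[[0,0,-0.0002],[0,0,-0.12]],[[0,0,-0.0002],[0,0,-0.12]],[[0,0,0],[0,0,0]]]'

```text
time_s: 5.25
ee_pos: [0.5043, 0.0836, 0.1458]
orientation: [[0.983, 0.184, -0.0], [0.184, -0.983, -0.0], [-0.0, 0.0, -1.0]]
force: [-0.8, 0.0, 0.3]
width: 0.0127
```

```bash
python3 rel.py .5043 .0836 .1458 .5
```

```text
pos [0.5043 0.0836 0.1458] yaw 0.186 q [ 0.028  0.268  1.806 -0.     1.068  1.414] t 5.25 F [-0.81  0.04  0.26] w 0.01270218408093585
shift [-0.  0. -0.] turn [-0.000e+00  3.000e-04 -3.145e-01]
```

Emit:
carry_out --deltas '[[[0,0,-0.0002],[0,0,-0.12]],[[0,0,-0.0002],[0,0,-0.12]],[[0,0,-0.0002],[0,0,-0.12]],[[0,0,-0.0002],[0,0,-0.12]],[[0,0,-0.0002],[0,0,-0.12]],[[0,0,-0.0002],[0,0,-0.12]],[[0,0,-0.0002],[0,0,-0.12]],[[0,0,-0.0002],[0,0,-0.12]]]'

```text
time_s: 6.25
ee_pos: [0.5042, 0.0838, 0.1473]
orientation: [[0.401, 0.916, -0.001], [0.916, -0.401, 0.001], [0.0, -0.001, -1.0]]
force: [0.8, -0.2, 0.8]
width: 0.013
```

```bash
python3 rel.py .5043 .0836 .1474 .5; python3 - <<'E'
from h import *
a,_=snap('scene','s3')
A=cv2.resize(a[150:220,260:340],None,fx=8,fy=8,interpolation=0)
cv2.imwrite('pics/z3.png',A[:,:,::-1])
E
```

```text
pos [0.5042 0.0838 0.1473] yaw 1.158 q [2.800e-02 2.660e-01 1.803e+00 1.000e-03 1.073e+00 4.410e-01] t 6.25 F [ 0.82 -0.21  0.76] w 0.012999249576199738
shift [-0.0002  0.0002 -0.0001] turn [-0.0008  0.      0.6578]
```

View pics/z3.png

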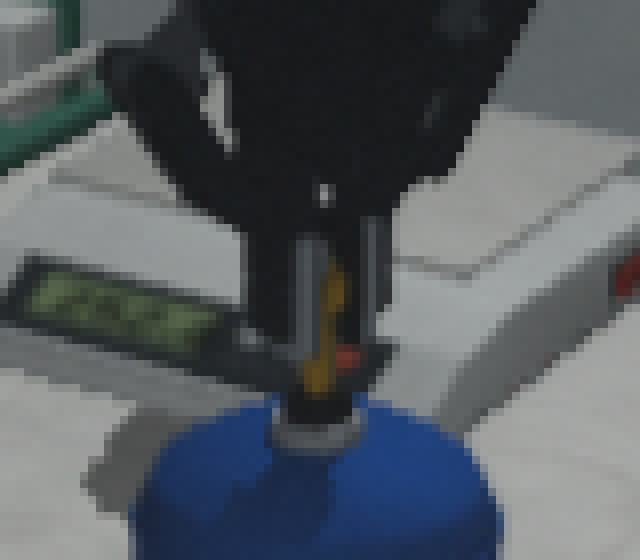

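The nut sits between the pads (crop 335,285) and has risen. Continuing.

Emit:
carry_out --deltas '[[[0,0,-0.0002],[0,0,-0.12]],[[0,0,-0.0002],[0,0,-0.12]],[[0,0,-0.0002],[0,0,-0.12]],[[0,0,-0.0002],[0,0,-0.12]],[[0,0,-0.0002],[0,0,-0.12]],[[0,0,-0.0002],[0,0,-0.12]],[[0,0,-0.0002],[0,0,-0.12]],[[0,0,-0.0002],[0,0,-0.12]]]'

```text
time_s: 7.3
ee_pos: [0.5039, 0.0838, 0.1489]
orientation: [[-0.524, 0.852, -0.001], [0.852, 0.524, 0.001], [0.001, -0.001, -1.0]]
force: [-0.3, 0.5, -0.6]
width: 0.0123
```

```bash
python3 rel.py .5043 .0836 .149 2.12
```

```text
pos [0.5039 0.0838 0.1489] yaw 2.122 q [ 2.800e-02  2.640e-01  1.801e+00  1.000e-03  1.077e+00 -5.240e-01] t 7.3 F [-0.3   0.47 -0.6 ] w 0.012328183381658746
shift [-0.0004  0.0002 -0.0001] turn [-0.0006 -0.0011  0.0022]
```

Emit:
carry_out --deltas '[[[0,0,-0.0002],[0,0,-0.12]],[[0,0,-0.0002],[0,0,-0.12]],[[0,0,-0.0002],[0,0,-0.12]],[[0,0,-0.0002],[0,0,-0.12]],[[0,0,-0.0002],[0,0,-0.12]],[[0,0,-0.0002],[0,0,-0.12]],[[0,0,-0.0002],[0,0,-0.12]],[[0,0,-0.0002],[0,0,-0.12]]]'

```text
time_s: 8.3
ee_pos: [0.5038, 0.0836, 0.1504]
orientation: [[-0.998, 0.057, -0.001], [0.057, 0.998, 0.0], [0.001, 0.0, -1.0]]
force: [-0.1, -0.0, 0.3]
width: 0.0126
```

```bash
python3 rel.py .5043 .0836 .1505 3.08; python3 -c "
from h import *
print(readout.get_obs()['torque'])"
```

```text
pos [0.5038 0.0836 0.1504] yaw 3.085 q [ 2.800e-02  2.630e-01  1.799e+00  1.000e-03  1.081e+00 -1.486e+00] t 8.3 F [-0.11 -0.01  0.27] w 0.012578719290194511
shift [-0.0005  0.     -0.0001] turn [ 0.0003 -0.0014  0.0047]
[ 0.0240838   0.03992115 -0.07163948]
```

Emit:
carry_out --deltas '[[[0,0,-0.0001],[0,0,-0.1]],[[0,0,-0.0001],[0,0,-0.1]],[[0,0,0],[0,0,0]]]'

```text
time_s: 8.68
ee_pos: [0.5038, 0.0836, 0.1507]
orientation: [[-0.99, -0.138, -0.001], [-0.138, 0.99, 0.001], [0.001, 0.001, -1.0]]
force: [-0.4, -0.3, 0.6]
width: 0.0127
```

```bash
python3 rel.py .5043 .0836 .1505 3.08; python3 -c "
from h import *
print(readout.get_obs()['torque'])"
```

```text
pos [0.5038 0.0836 0.1507] yaw -3.003 q [ 2.800e-02  2.630e-01  1.799e+00  1.000e-03  1.081e+00 -1.681e+00] t 8.675 F [-0.43 -0.28  0.64] w 0.012734869323914854
shift [-0.0005 -0.      0.0002] turn [ 0.0006 -0.0013  0.1997]
[-0.06418108  0.04591504 -0.24018105]
```

Emit:
carry_out --deltas '[[[0,0,0],[0,0,-0.1]],[[0,0,0],[0,0,-0.1]],[[0,0,0],[0,0,0]]]'

```text
time_s: 9.05
ee_pos: [0.5035, 0.0834, 0.1506]
orientation: [[-0.946, -0.325, -0.002], [-0.325, 0.946, 0.0], [0.002, 0.001, -1.0]]
force: [0.1, -0.5, -0.4]
width: 0.0124
```

```bash
python3 rel.py .5043 .0836 .1505 3.08; python3 - <<'E'
from h import *
print(readout.get_obs()['torque'])
a,_=snap('scene','s4')
print(readout.get_obs()['torque'])
A=cv2.resize(a[150:220,260:340],None,fx=8,fy=8,interpolation=0)
cv2.imwrite('pics/z4.png',A[:,:,::-1])
E
```

```text
pos [0.5035 0.0834 0.1506] yaw -2.81 q [ 2.700e-02  2.630e-01  1.799e+00  1.000e-03  1.082e+00 -1.875e+00] t 9.05 F [ 0.15 -0.47 -0.4 ] w 0.01244158201091643
shift [-0.0009 -0.0001  0.0001] turn [ 0.0007 -0.0022  0.3929]
[-0.04366642  0.10817903 -0.09856774]
[-0.02126527  0.0762399  -0.1150055 ]
```

View pics/z4.png

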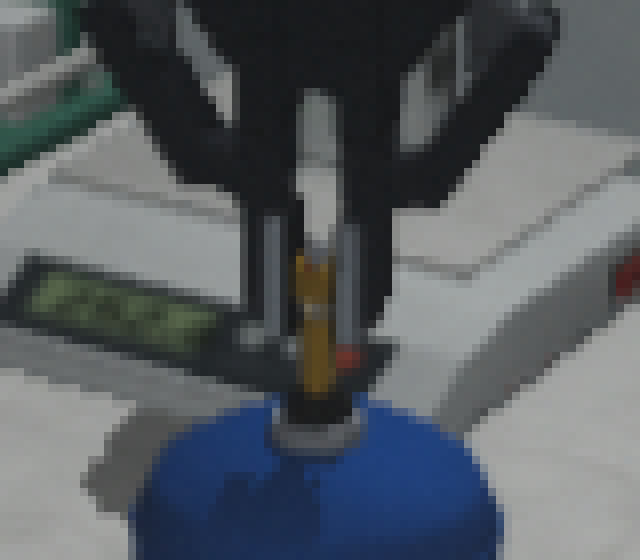

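The nut is up: its top is now at crop row 250, against 275 before. I've turned 3.65 rad, and the torque peaked at 0.24 Nm before easing off, consistent with the stop being reached. Releasing and rising.

Emit:
carry_out --deltas '[[[0,0,0],[0,0,0]],[[0,0,0],[0,0,0]],[[0,0,0],[0,0,0]],[[0,0,0],[0,0,0]]]' --fingers 0.05

```text
time_s: 9.6
ee_pos: [0.5036, 0.0835, 0.1505]
orientation: [[-0.947, -0.322, -0.002], [-0.322, 0.947, 0.0], [0.002, 0.001, -1.0]]
force: [-0.1, -0.2, 0.1]
width: 0.0504
```

Emit:
carry_out --deltas '[[[0,0,-0.015],[0,0,0]],[[0,0,-0.02],[0,0,0]],[[0,0,-0.02],[0,0,0]],[[0,0,0],[0,0,0]],[[0,0,0],[0,0,0]]]'

```text
time_s: 10.22
ee_pos: [0.5042, 0.0835, 0.2098]
orientation: [[-0.947, -0.321, 0.0], [-0.321, 0.947, 0.0], [-0.0, 0.0, -1.0]]
force: [-0.5, 0.3, -0.3]
width: 0.05
```

```bash
python3 rel.py .504 .0835 .19 -2.81; python3 - <<'E'
from h import *
a,_=snap('scene','s5');b,_=snap('top','t5')
a0=np.load('pics/scene0.npz')['p']
A=[cv2.resize(x[150:220,275:325],None,fx=8,fy=8,interpolation=0) for x in(a0,a)]
cv2.imwrite('pics/z5.png',np.hstack(A)[:,:,::-1])
print(proj('scene',[[.504,.0833,z] for z in(.139,.149,.153,.159)]))
E
```

```text
pos [0.5042 0.0835 0.2098] yaw -2.815 q [ 0.028  0.209  1.709  0.     1.222 -1.87 ] t 10.225 F [-0.46  0.31 -0.28] w 0.05001020649123652
shift [0.0002 0.     0.0198] turn [ 0.0003  0.0005 -0.0047]
[[299.07149389 187.38324125]
 [299.09987965 183.22027944]
 [299.11129495 181.54500305]
 [299.12848377 179.02117814]]
```

View pics/z5.png

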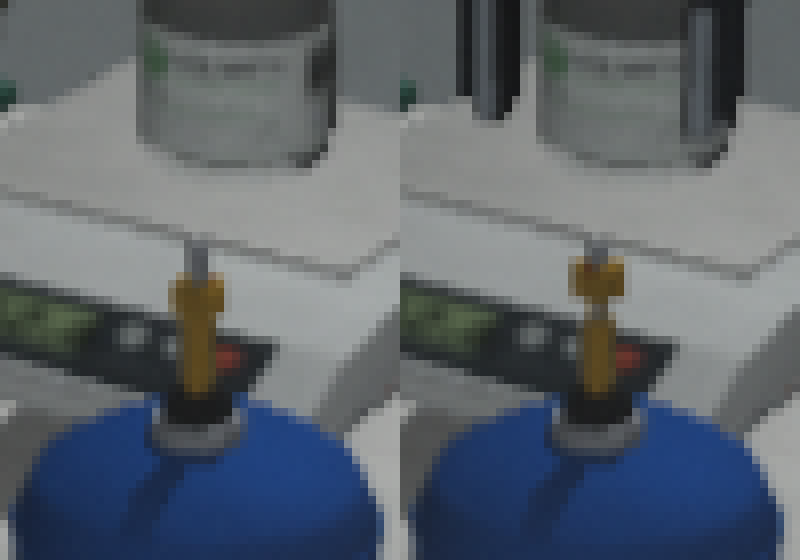

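```bash
python3 - <<'E'
from h import *
a0=np.load('pics/scene0.npz')['p'].astype(float);a=np.load('pics/s5.npz')['p'].astype(float)
for im in(a0,a):
    s=(im[...,0]-im[...,2])[176:196]; print(np.c_[np.arange(176,196),s[:,296:303]].astype(int).tolist())
    for c in((297,297),(302,302),(301,302)):
        w=s[:,c[0]:c[1]+1].mean(1); w=np.clip(w,0,None); 
        print(c,(w*np.arange(176,196)).sum()/w.sum())
p=proj('scene',[[.504,.0833,.139],[.504,.0833,.149]]);print('px/mm',(p[0]-p[1])[1]/10)
E
```

```text
[[176, 0, 0, 0, 0, -1, 1, 0], [177, -1, 0, 0, 0, 1, 1, 1], [178, -1, 0, 0, 1, 0, 0, 1], [179, -2, -1, -1, -2, -2, 0, -1], [180, -4, -4, -4, -6, -6, -2, 0], [181, -5, -4, -4, -7, -8, -3, -4], [182, -5, -5, -3, -6, -7, -5, -4], [183, -4, -6, -5, -6, -6, -3, -3], [184, -5, 31, 30, 0, -4, 31, 31], [185, 15, 53, 50, 19, 28, 71, 69], [186, 32, 50, 49, 45, 57, 69, 67], [187, 32, 51, 53, 52, 56, 60, 59], [188, 26, 47, 53, 52, 52, 56, 58], [189, 7, 35, 54, 53, 55, 50, 10], [190, -5, 21, 49, 56, 57, 41, 0], [191, -7, 13, 47, 58, 58, 38, 0], [192, -7, 13, 46, 57, 57, 35, 3], [193, -7, 12, 46, 58, 57, 34, 37], [194, -8, 13, 45, 60, 58, 40, 59], [195, -8, 13, 44, 60, 59, 38, 54]]
(297, 297) 187.89488636363637
(302, 302) 188.87750556792872
(301, 302) 188.88560157790928
[[176, 1, -1, 0, 0, 0, 1, 0], [177, 1, 0, 1, 1, 1, 0, 1], [178, -1, -1, 1, 0, 1, 0, 0], [179, -2, 0, -2, -2, -1, 1, 0], [180, -3, -4, -3, -6, -5, -2, 0], [181, -5, -5, -5, -6, -8, -5, -3], [182, 11, 38, 19, -3, 6, 38, 38], [183, 24, 59, 43, 25, 50, 77, 63], [184, 25, 50, 49, 49, 59, 57, 53], [185, 27, 52, 50, 50, 50, 46, 54], [186, 22, 47, 49, 50, 51, 46, 54], [187, 3, 5, 32, 42, 41, 9, 6], [188, -5, -5, 20, 11, 20, -2, -6], [189, -5, -5, 20, 12, 19, 20, -1], [190, -7, 4, 35, 44, 43, 36, 0], [191, -8, 12, 44, 55, 56, 36, 1], [192, -7, 12, 45, 56, 58, 32, 3], [193, -7, 12, 44, 55, 55, 31, 35], [194, -9, 13, 44, 57, 56, 38, 56], [195, -8, 12, 43, 57, 55, 38, 52]]
(297, 297) 185.8987341772152
(302, 302) 187.6346153846154
(301, 302) 187.69923995656896
px/mm 0.4162961816316539
```

Two signs that the nut is at its stop: it rose about 5.0–6.0 mm (≥3.2 rad), and the torque went up at 3.45 rad. To be sure, I'll re-grip and turn it once more, since there's plenty of time.

Emit:
carry_out --deltas '[[[0,0,0.02],[0,0,0]],[[0,0,0.02],[0,0,0]],[[0,0,0.013],[0,0,0]],[[0,0,0],[0,0,0]],[[0,0,0],[0,0,0]]]'

```text
time_s: 10.95
ee_pos: [0.5033, 0.0835, 0.1532]
orientation: [[-0.947, -0.321, -0.003], [-0.321, 0.947, 0.0], [0.003, 0.001, -1.0]]
force: [-0.4, -0.2, 0.4]
width: 0.0499
```

```bash
python3 rel.py .504 .0835 .1508 -2.81
```

```text
pos [0.5033 0.0835 0.1532] yaw -2.815 q [ 0.028  0.26   1.795  0.     1.09  -1.87 ] t 10.95 F [-0.4  -0.18  0.44] w 0.04992499251267314
shift [-0.0006 -0.0002  0.0024] turn [ 0.0014 -0.0031 -0.0049]
```

Emit:
carry_out --deltas '[[[-0.001,0,0.002],[0.001,-0.003,0]],[[0,0,0],[0,0,0]],[[0,0,0],[0,0,0]]]'

```text
time_s: 11.32
ee_pos: [0.5053, 0.0839, 0.1525]
orientation: [[-0.947, -0.321, 0.003], [-0.321, 0.947, 0.0], [-0.003, -0.001, -1.0]]
force: [0.3, 0.4, -0.2]
width: 0.0499
```

Emit:
carry_out --deltas '[[[0,0,0],[0,0,0]],[[0,0,0],[0,0,0]],[[0,0,0],[0,0,0]],[[0,0,0],[0,0,0]],[[0,0,0],[0,0,0]]]' --fingers 0.005

```text
time_s: 11.95
ee_pos: [0.5055, 0.084, 0.153]
orientation: [[-0.947, -0.321, 0.004], [-0.321, 0.947, 0.001], [-0.004, -0.001, -1.0]]
force: [0.4, -0.4, 0.2]
width: 0.0125
```

Emit:
carry_out --deltas '[[[0,0,0],[0,0,-0.1]],[[0,0,0],[0,0,-0.1]]]'

```text
time_s: 12.2
ee_pos: [0.5054, 0.0843, 0.1529]
orientation: [[-0.862, -0.507, 0.004], [-0.507, 0.862, 0.002], [-0.004, -0.0, -1.0]]
force: [-0.2, -0.5, 0.4]
width: 0.0124
```

```bash
python3 rel.py .504 .0835 .1508 -2.81;python3 -c "
from h import *
print(readout.get_obs()['torque'])"
```

```text
pos [0.5054 0.0843 0.1529] yaw -2.61 q [ 2.800e-02  2.600e-01  1.796e+00  2.000e-03  1.082e+00 -2.074e+00] t 12.2 F [-0.22 -0.51  0.39] w 0.012411301351844236
shift [0.0017 0.     0.0021] turn [-0.      0.0038  0.1996]
[ 0.03742974  0.13912817 -0.10656821]
```

Emit:
carry_out --deltas '[[[0,0,0],[0,0,-0.1]],[[0,0,0],[0,0,-0.1]]]'

```text
time_s: 12.45
ee_pos: [0.5058, 0.0851, 0.153]
orientation: [[-0.741, -0.671, 0.004], [-0.671, 0.741, 0.004], [-0.006, -0.0, -1.0]]
force: [1.5, 2.0, 0.0]
width: 0.0125
```

```bash
python3 rel.py .504 .0835 .1508 -2.81;python3 -c "
from h import *
print(readout.get_obs()['torque'])"
```

```text
pos [0.5058 0.0851 0.153 ] yaw -2.406 q [ 0.029  0.26   1.795  0.004  1.081 -2.28 ] t 12.45 F [1.51 2.02 0.01] w 0.012534447602485631
shift [0.0024 0.0001 0.0022] turn [0.0009 0.0056 0.4043]
[ 0.37925777 -0.26024391 -0.19239625]
```

It slips against the stop (torque about 0.19 Nm against 0.04 thread drag), so the nut is fully up. Releasing and rising, then closing the fingers to press.

Emit:
carry_out --deltas '[[[0,0,0],[0,0,0]],[[0,0,0],[0,0,0]],[[0,0,0],[0,0,0]],[[0,0,0],[0,0,0]]]' --fingers 0.05

```text
time_s: 12.95
ee_pos: [0.5057, 0.0847, 0.1528]
orientation: [[-0.743, -0.669, 0.004], [-0.669, 0.743, 0.003], [-0.005, -0.001, -1.0]]
force: [-0.9, 0.9, -0.6]
width: 0.0497
```

Emit:
carry_out --deltas '[[[0,0,-0.015],[0,0,0]],[[0,0,-0.02],[0,0,0]],[[0,0,-0.015],[0,0,0]],[[0,0,0],[0,0,0]],[[0,0,0],[0,0,0]]]'

```text
time_s: 13.58
ee_pos: [0.506, 0.0845, 0.2073]
orientation: [[-0.744, -0.668, 0.006], [-0.668, 0.744, 0.003], [-0.006, -0.002, -1.0]]
force: [-0.5, 0.5, 1.2]
width: 0.0498
```

Emit:
carry_out --deltas '[[[0,0,0],[0,0,0.15]],[[0,0,0],[0,0,0.15]],[[0,0,0],[0,0,0.1]],[[0,0,0],[0,0,0]],[[0,0,0],[0,0,0]],[[0,0,0],[0,0,0]]]' --fingers 0.0

```text
time_s: 14.32
ee_pos: [0.5041, 0.0844, 0.2046]
orientation: [[-0.949, -0.316, 0.001], [-0.316, 0.949, 0.002], [-0.001, 0.002, -1.0]]
force: [0.3, -0.3, 0.5]
width: 0.0002
```

```bash
python3 rel.py .504 .0835 .195 -2.81; python3 - <<'E'
from h import *
a,_=snap('scene','s6');b,_=snap('top','t6')
A=[cv2.resize(x[150:220,275:325],None,fx=8,fy=8,interpolation=0) for x in(a,)]
A.append(cv2.resize(b[165:235,270:320],None,fx=8,fy=8,interpolation=0))
cv2.imwrite('pics/z6.png',np.hstack(A)[:,:,::-1])
s=(a[...,0].astype(int)-a[...,2])[180:192,[296,297,302]];print(s.T)
E
```

```text
pos [0.5041 0.0844 0.2046] yaw -2.82 q [ 0.028  0.213  1.718  0.003  1.209 -1.866] t 14.325 F [ 0.32 -0.33  0.54] w 0.00018336934210723847
shift [ 0.0004 -0.0009  0.0096] turn [ 0.0021  0.0013 -0.0096]
[[-2 -5 12 23 25 26 22  3 -5 -6 -5 -8]
 [-3 -5 38 58 48 51 47  4 -5 -5  4 13]
 [-1 -4 39 63 52 54 54  5 -5 -1  1  0]]
```

View pics/z6.png

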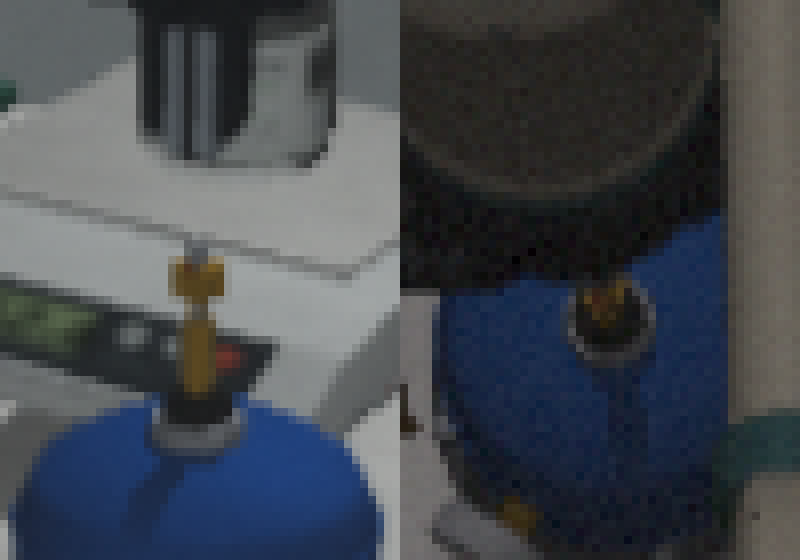

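The nut hasn't moved since the last picture, so it's at the stop. The closed fingers are above the tip (crop column ~195). The tip top at about row 180.4 gives z≈0.156, so contact should come at TCP z≈0.178.

Emit:
carry_out --deltas '[[[0,-0.001,0.009],[0.002,0.001,0]],[[0,0,0.006],[0,0,0]],[[0,0,0],[0,0,0]],[[0,0,0],[0,0,0]]]'

```text
time_s: 14.92
ee_pos: [0.5043, 0.0834, 0.1882]
orientation: [[-0.949, -0.317, -0.0], [-0.317, 0.949, 0.0], [0.0, 0.0, -1.0]]
force: [-0.7, -0.3, 0.7]
width: -0.0002
```

```bash
python3 rel.py .504 .0835 .183 -2.81
```

```text
pos [0.5043 0.0834 0.1882] yaw -2.819 q [ 0.028  0.228  1.743  0.     1.171 -1.865] t 14.925 F [-0.69 -0.27  0.75] w -0.00022328609065504597
shift [0.0003 0.0002 0.0052] turn [ 0.0002 -0.0003 -0.0094]
```

Emit:
carry_out --deltas '[[[0,0,0.002],[0,0,0]],[[0,0,0.002],[0,0,0]],[[0,0,0.001],[0,0,0]],[[0,0,0],[0,0,0]]]'

```text
time_s: 15.42
ee_pos: [0.5045, 0.0834, 0.1832]
orientation: [[-0.949, -0.317, 0.0], [-0.317, 0.949, 0.0], [-0.0, -0.0, -1.0]]
force: [0.3, 0.9, 0.6]
width: 0.0
```

Emit:
carry_out --deltas '[[[0,0,0.001],[0,0,0]],[[0,0,0.001],[0,0,0]],[[0,0,0],[0,0,0]]]'

```text
time_s: 15.8
ee_pos: [0.5046, 0.0834, 0.1811]
orientation: [[-0.949, -0.317, 0.001], [-0.317, 0.949, 0.0], [-0.001, -0.0, -1.0]]
force: [0.9, -0.1, -0.3]
width: -0.0
```

Emit:
carry_out --deltas '[[[0,0,0.001],[0,0,0]],[[0,0,0],[0,0,0]]]'

```text
time_s: 16.05
ee_pos: [0.5046, 0.0834, 0.1801]
orientation: [[-0.949, -0.317, 0.001], [-0.317, 0.949, 0.0], [-0.001, -0.0, -1.0]]
force: [-0.3, 0.4, -0.8]
width: 0.0002
```

Emit:
carry_out --deltas '[[[0,0,0.001],[0,0,0]],[[0,0,0],[0,0,0]]]'

```text
time_s: 16.3
ee_pos: [0.5046, 0.0834, 0.179]
orientation: [[-0.949, -0.317, 0.001], [-0.317, 0.949, 0.0], [-0.001, -0.0, -1.0]]
force: [-0.2, -0.2, -0.4]
width: -0.0
```

Emit:
carry_out --deltas '[[[0,0,0.001],[0,0,0]],[[0,0,0],[0,0,0]]]'

```text
time_s: 16.55
ee_pos: [0.5048, 0.0835, 0.1783]
orientation: [[-0.949, -0.317, 0.001], [-0.317, 0.949, 0.0], [-0.001, -0.0, -1.0]]
force: [-0.7, 1.0, 2.0]
width: -0.0003
```

Emit:
carry_out --deltas '[[[0,0,0.001],[0,0,0]],[[0,0,0],[0,0,0]]]'

```text
time_s: 16.8
ee_pos: [0.505, 0.0835, 0.1779]
orientation: [[-0.949, -0.317, 0.002], [-0.317, 0.949, 0.0], [-0.002, -0.001, -1.0]]
force: [-0.4, -0.5, 2.8]
width: -0.0001
```

Contact at TCP z≈0.178, as predicted. Pressing in slowly.

Emit:
carry_out --deltas '[[[0,0,0.0015],[0,0,0]],[[0,0,0.0005],[0,0,0]]]'

```text
time_s: 17.05
ee_pos: [0.5051, 0.0835, 0.1763]
orientation: [[-0.949, -0.317, 0.003], [-0.317, 0.949, 0.0], [-0.003, -0.001, -1.0]]
force: [-1.5, -0.2, 4.4]
width: -0.0
```

Emit:
carry_out --deltas '[[[0,0,0.0015],[0,0,0]],[[0,0,0.0005],[0,0,0]]]'

```text
time_s: 17.3
ee_pos: [0.5052, 0.0835, 0.1747]
orientation: [[-0.948, -0.317, 0.003], [-0.317, 0.949, 0.0], [-0.003, -0.001, -1.0]]
force: [-1.3, 0.2, 5.8]
width: -0.0001
```

```bash
python3 rel.py .5045 .0835 .1734 -2.82
```

```text
pos [0.5052 0.0835 0.1747] yaw -2.819 q [ 0.028  0.239  1.764  0.     1.135 -1.865] t 17.3 F [-1.29  0.25  5.78] w -5.75181203118924e-05
shift [0.0007 0.0003 0.0013] turn [-0.0009  0.0031  0.0007]
```

Emit:
carry_out --deltas '[[[0.0004,0,0.001],[0,0.001,0]],[[0,0,0.0005],[0,0.001,0]]]'

```text
time_s: 17.55
ee_pos: [0.5053, 0.0834, 0.1738]
orientation: [[-0.949, -0.317, 0.003], [-0.317, 0.949, -0.0], [-0.002, -0.001, -1.0]]
force: [-1.2, 0.1, 6.8]
width: -0.0
```

Emit:
carry_out --deltas '[[[0,0,0.0008],[0,0,0]],[[0,0,0.0004],[0,0,0]]]'

```text
time_s: 17.8
ee_pos: [0.5054, 0.0835, 0.1734]
orientation: [[-0.949, -0.317, 0.003], [-0.317, 0.949, -0.0], [-0.003, -0.001, -1.0]]
force: [-1.3, 0.8, 6.1]
width: 0.0002
```

Emit:
carry_out --deltas '[[[0,0,0.0008],[0,0,0]],[[0,0,0.0008],[0,0,0]]]'

```text
time_s: 18.05
ee_pos: [0.5055, 0.0835, 0.1729]
orientation: [[-0.948, -0.317, 0.004], [-0.317, 0.948, -0.0], [-0.004, -0.002, -1.0]]
force: [-2.5, -0.2, 9.8]
width: -0.0
```

Emit:
carry_out --deltas '[[[0,0,0.0008],[0,0,0]],[[0,0,0.0008],[0,0,0]]]'

```text
time_s: 18.3
ee_pos: [0.5056, 0.0835, 0.1729]
orientation: [[-0.948, -0.317, 0.005], [-0.317, 0.948, -0.0], [-0.005, -0.002, -1.0]]
force: [-2.1, -0.9, 9.0]
width: -0.0004
```

Emit:
carry_out --deltas '[[[0,0,0.0008],[0,0,0]],[[0,0,0.0008],[0,0,0]]]'

```text
time_s: 18.55
ee_pos: [0.5056, 0.0835, 0.1729]
orientation: [[-0.948, -0.317, 0.006], [-0.317, 0.948, -0.0], [-0.006, -0.002, -1.0]]
force: [-1.7, -0.7, 8.2]
width: 0.0003
```

Hard stop reached: z stays at 0.1729 with 8–10 N. Holding.

Emit:
carry_out --deltas '[[[0.0002,0,0.0008],[0,0.001,0]],[[0.0002,0,0.0008],[0,0.001,0]],[[0.0002,0,0.0008],[0,0.001,0]],[[0,0,0.0008],[0,0.001,0]]]'

```text
time_s: 19.05
ee_pos: [0.5055, 0.0835, 0.173]
orientation: [[-0.948, -0.317, 0.006], [-0.317, 0.948, -0.001], [-0.005, -0.003, -1.0]]
force: [-1.5, 0.4, 8.6]
width: 0.0001
```

Emit:
carry_out --deltas '[[[0,0,0.0008],[0,0.001,0]],[[0,0,0.0008],[0,0.001,0]],[[0,0,0.0008],[0,0.001,0]],[[0,0,0.0008],[0,0.001,0]]]'

```text
time_s: 19.55
ee_pos: [0.5056, 0.0835, 0.1729]
orientation: [[-0.948, -0.317, 0.004], [-0.317, 0.948, -0.003], [-0.003, -0.004, -1.0]]
force: [-2.6, 0.5, 8.9]
width: 0.0001
```

Emit:
carry_out --deltas '[[[0,0,0.001],[0,0.001,0]],[[0,0,0.001],[0,0.001,0]],[[0,0,0.001],[0,0.001,0]],[[0,0,0.001],[0,0.001,0]]]'

```text
time_s: 20.05
ee_pos: [0.5058, 0.0836, 0.1729]
orientation: [[-0.948, -0.317, 0.003], [-0.317, 0.948, -0.004], [-0.002, -0.005, -1.0]]
force: [-2.1, 0.2, 10.4]
width: -0.0
```

```bash
python3 rel.py .5045 .0835 .1734 -2.82; python3 - <<'E'
from h import *
a,_=snap('scene','s7')
cv2.imwrite('pics/z7.png',cv2.resize(a[150:220,275:325],None,fx=8,fy=8,interpolation=0)[:,:,::-1])
E
```

```text
pos [0.5058 0.0836 0.1729] yaw -2.819 q [ 0.031  0.242  1.765 -0.005  1.131 -1.861] t 20.05 F [-2.15  0.17 10.4 ] w -1.7242019314338752e-05
shift [ 0.0013  0.0003 -0.0005] turn [-0.0048  0.0016  0.0014]
```

View pics/z7.png

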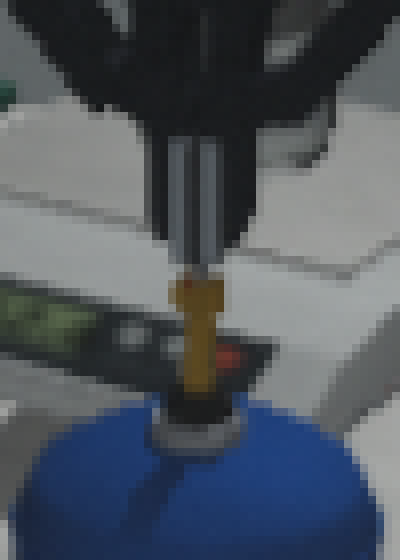

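The tip is pressed in with the nut down by the stem (crop row ~290). A grey strip of tip shows between the nut and the fingertips, so the fingers press on the tip only, and it has been held for 2 s. Releasing upward.

Emit:
carry_out --deltas '[[[0,0,-0.002],[0,0,0]],[[0,0,-0.003],[0,0,0]],[[0,0,-0.005],[0,0,0]],[[0,0,-0.02],[0,0,0]],[[0,0,-0.03],[0,0,0]],[[0,0,-0.03],[0,0,0]],[[0,0,0],[0,0,0]],[[0,0,0],[0,0,0]]]'

```text
time_s: 21.1
ee_pos: [0.5043, 0.0839, 0.2618]
orientation: [[-0.948, -0.317, -0.003], [-0.317, 0.948, -0.004], [0.004, -0.003, -1.0]]
force: [-1.1, 0.5, -0.1]
width: 0.0002
```

```bash
python3 rel.py .5045 .0835 .25 -2.82; python3 - <<'E'
from h import *
a,_=snap('scene','s8');b,_=snap('top','t8')
A=[cv2.resize(x[150:220,275:325],None,fx=8,fy=8,interpolation=0) for x in(np.load('pics/s6.npz')['p'],a)]
cv2.imwrite('pics/z8.png',np.hstack(A)[:,:,::-1])
s=(a[...,0].astype(int)-a[...,2])[180:192,[296,297,302]];print(s.T)
b0=np.load('pics/top0.npz')['p'];d=np.abs(b.astype(int)-b0).max(2)
for n,(x,y) in dict(roll=(434,203),counter=(207,183),funnel=(204,250),brush=(415,266)).items(): print(n,np.mean(d[y-12:y+12,x-18:x+18]>40))
E
```

```text
pos [0.5043 0.0839 0.2618] yaw -2.819 q [ 0.031  0.177  1.618 -0.004  1.35  -1.861] t 21.1 F [-1.09  0.46 -0.13] w 0.00015163547721131152
shift [-0.0001 -0.0004  0.0118] turn [-0.0029 -0.0044  0.0014]
[[-4 -5 11 23 25 26 23  3 -5 -6 -7 -7]
 [-4 -5 37 57 49 51 47  5 -5 -5  3 14]
 [ 0 -5 39 62 54 53 53  5 -5  0  0  0]]
roll 0.0
counter 0.0
funnel 0.019675925925925927
brush 0.0
```

View pics/z8.png

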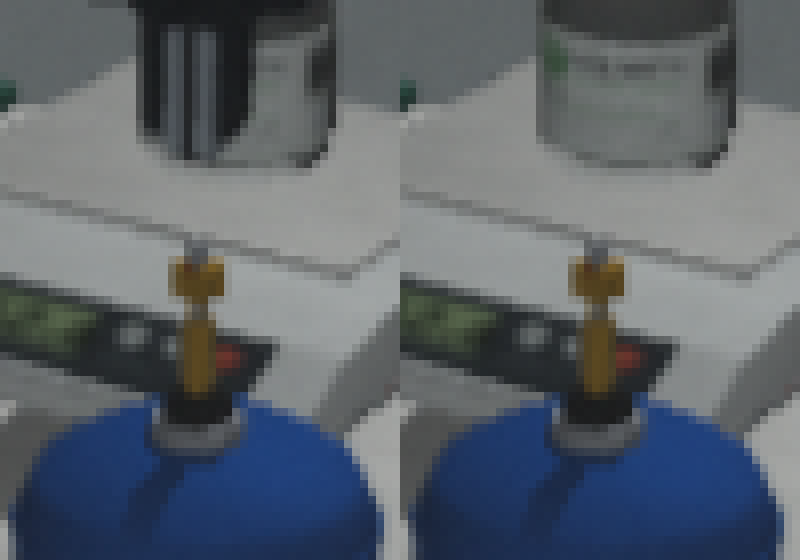

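View pics/t8.png

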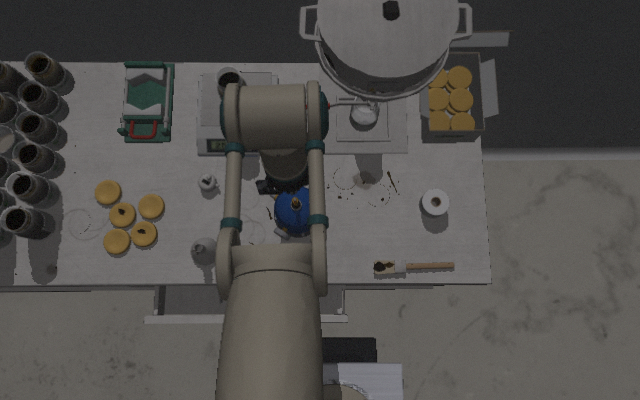

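The pin has sprung back out (tip and nut look the same as before the press), the stem is upright and the bystanders haven't moved. The arm is clear, so I'm handing in.

```bash
python3 -c "
from h import *
print(finish_job())"
```

```text
the job is handed in; nothing more can be done
None
```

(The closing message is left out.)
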